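# Stand the fallen toy in its carrying tray and hold the tray up level

### The arm

A 6-joint arm with a two-finger parallel gripper is mounted at the origin on the work surface. World frame = base frame: x ahead of the robot, y to its left, z up, the work surface at z = 0. Lengths are in m, angles in degrees, forces in N, time in s.
With the tool pointing down it reaches from about 0.15 to 0.775 m from the base axis. Payload 6.1 kg.
Tool frame: the origin (TCP) lies at the very end of the fingers, on their centre line; the grasp point (between the pads) lies 19 mm behind it; z points along the fingers, y is the line along which they close (so a half turn about z gives the same grasp; the last joint's range is limited). The gripper opens to 85 mm and grips with 20 to 120 N. Pads are 22 mm wide; open, the fingers measure 114 mm over their backs; the gripper's body (76 mm by 85 mm) begins 54 mm behind the grasp point. The pads swing forward as they close: fully open they stand 13 mm farther back than shut.
Start: joints at [-74.485, 7.208, -2.269, 80.523, 0, 90], TCP at [0.14, -0.506, 0.231] pointing down, gripper open.
Joint ranges: [-155.77, 155.77], [-54.66, 111.73], [-72.52, 77.12], [-102.08, 115.82], [-83.92, 84.16], [-180, 180]. Speed limits (degrees/s): [136.94, 136.94, 172.46, 180, 180, 180].

### API

Orientations are given as [roll, pitch, yaw] about the fixed x, y, z axes, in that order (R = Rz(yaw) Ry(pitch) Rx(roll)).
In Python, from workcell import ctrl gives the robot as it stands.
- The arm moves only by the shell command python3 -m jog 'ROWS' [FORCE]. ROWS is a JSON object of lists of equal length, an entry for each row: "gripper": the finger opening in mm, from 0 to 85.4; "dp": the shift along the tool's x, y, z in units of 30 mm (1.0 is 30 mm), a list of three; "spin": the turn about the tool's z in units of 6 degrees (1.0 is 6 degrees). In form: {"gripper": [gripper, ...], "dp": [[x, y, z], ...], "spin": [spin, ...]}. A call has 1 to 12 rows; each row shifts and turns the commanded pose from where the row before left it, along the tool's axes as they then stand; what a row does not reach is not made up. A row lasts 1/12 s, in which the tool goes at most 41.7 mm and 7.16 degrees, less where a joint would pass 70% of its speed; a pose out of reach is approached as far as the arm can. A call is refused whole if a number of a shift passes 1 or a number of a turn 1, either way. A call with a gripper value outside its range is refused whole. The fingers move at their own pace and stop on an object; FORCE is the grip in N (left out, the last holds). Time passes only in rows, so rows that do not move let the fingers close. It gives the time, the measured TCP pose, the force, the opening and the grip force at its end, in the units of the state.
- ctrl.get_state(): the state, without advancing time (a new reading comes with each control period).
- ctrl.camera(name): name is "scene" or "top"; returns the picture (420x560x3 uint8, red, green, blue); there is no depth.
- ctrl.calibration(name): a dict with "fx", "fy", "cx", "cy" (pixels), "rvec" (rotation vector, rad) and "tvec" (3), from world to camera coordinates, as OpenCV has them. Camera axes: x right, y down, z forward; pixel columns grow to the right and rows downward; lengths in m; the calibration is good to about 2 mm. A picture is of the moment at which its call begins. calibration takes no time and is no camera call.
- ctrl.job_done(): hands the job in; it is judged then, once.
The state is a dict: "time_s": time; "joints": joint angles; "qd": joint speeds; "effort": joint torques, N m; "ee_pos": TCP position; "tool_rot": TCP orientation; "contact_force": force on the tool from outside, world axes, zero at the start; "torque": the same for the moment, N m; "opening": finger opening in m; "finger_force": force on a finger pad.
Only numpy, scipy, OpenCV 4.12 (cv2) and the standard library are available. Lean on these libraries where they do the work, as an engineer would, in place of code of your own. Each camera call takes 0.05 s, during which the arm holds its last target. There are 200 camera calls.

### The job

One wooden toy figure has fallen over on the bench: stand it upright on its foot in the carrying tray, in the empty half on the robot's side of the handle, leaving the other figure standing in its half. Then take the tray by the middle of its handle bar, lift it until it is about 10 cm clear of the bench, and keep it level and steady there for a few seconds with both figures still standing. Finish while holding the tray in the air; do not put it down or let go, and leave everything else on the bench alone.

Things in the scene. Friction and masses are not known exactly. Their poses are not given: they have to be found in the camera images.
- toy: The fallen wooden figure, about 90 g: square body 36 x 36 mm, 64 mm tall; thin neck; ball head 33 mm across, centre 81.5 mm above the foot; 98 mm tall. Origin: centre of the flat foot; z axis from foot to head. At the start it lies on a flat body face beside the tray (left or right), axis level at 18 mm height, head pointing away from the robot within 0.7 rad.
- twin: A second figure, same shape, size and axes as the fallen one; it stands in the tray's half beyond the handle (tray x about +50 mm) and stays there.
- tray: Loose plywood tray, 450 g, 200 (its x) by 260 mm (its y), yaw up to 0.3 rad. Origin: centre of underside, z up. Floor 6 mm thick; rim 6 mm thick, 22 mm high. Posts 34 (x) by 10 mm (y) at x = 0, y = +-119 mm carry a bar along y over the middle, 16 mm thick (x), 24 mm tall, from 138 to 162 mm above the underside. The -x half faces the robot and is empty.
- tray_grip (a point): The middle of the tray's handle bar, 150 mm above the tray's underside; axes as the tray's. The bar is gripped here from above, across its 16 mm thickness (fingers closing along the tray's x); the loaded tray weighs about 0.65 kg.
- table: The wooden bench; its top is at height 0.
- blank: Bystander: a plain wooden block 64 x 36 x 36 mm without a head (an unfinished toy body), lying on the bench; origin at the centre of its underside.
- wheel: Bystander: a wooden toy wheel 52 mm across, 18 mm high, lying flat at the back of the bench; origin at the centre of its underside.
- glue: Bystander: white glue bottle, 60 mm across, 130 mm tall, standing; origin at the centre of its foot.
- jar: Bystander: green plastic cup 80 mm across, 90 mm tall, standing; origin at the centre of its foot.
- mallet: Bystander: hammer lying on the bench off to the right; origin under its middle.
- driver: Bystander: screwdriver lying on the bench off to the left; origin under its middle.
- star: Bystander: star-shaped wooden puzzle of crossed bars, 90 mm across and tall, standing off to the left; origin at the centre of its underside.
There are look-alikes about, which are no part of the job. Leave any black look-alike of the twin alone. Leave any orange or turquoise look-alike of the toy alone.

How it is judged (in metres and radians):
On the way, in this order (a step that is already met when the one before it is completed fails the run):
1. the fallen figure stands upright, let go, in the empty half of the tray, the tray still on the bench (angle between each of toy, twin's own z axis and vertical below 0.15 rad and z of toy in the frame of tray between -0.005 and 0.02 m and x of toy in the frame of tray between -0.095 and -0.005 m and y of toy in the frame of tray between -0.125 and 0.125 m and contact force between each of toy, twin and the arm below 0.1 N and contact force between each of toy, twin and the fingers below 0.1 N and z of twin in the frame of tray between -0.005 and 0.02 m and x of twin in the frame of tray between 0.005 and 0.095 m and y of twin in the frame of tray between -0.125 and 0.125 m and height (world z) of tray below 0.01 m and linear speed of toy below 0.03 m/s), for 0.3 s.
2. the tray is held by its bar, 6 to 16 cm above the bench, level and steady, for 1.5 s with both figures standing in it (angle between each of toy, twin's own z axis and vertical below 0.15 rad and z of toy in the frame of tray between -0.005 and 0.02 m and x of toy in the frame of tray between -0.095 and -0.005 m and y of toy in the frame of tray between -0.125 and 0.125 m and contact force between each of toy, twin and the arm below 0.1 N and contact force between each of toy, twin and the fingers below 0.1 N and z of twin in the frame of tray between -0.005 and 0.02 m and x of twin in the frame of tray between 0.005 and 0.095 m and y of twin in the frame of tray between -0.125 and 0.125 m and height (world z) of tray between 0.06 and 0.16 m and angle between tray's own z axis and vertical below 0.1 rad and linear speed of tray below 0.03 m/s and angular speed of tray below 0.15 rad/s and contact force between tray and the fingers above 1 N and contact force between tray and table below 0.1 N and distance between the grasp point and tray_grip below 0.05 m), for 1.5 s.
At the end, for the whole second after the job is handed in: Gripper holds the tray bar (tool within 50 mm of its middle); tray 60 to 160 mm above the bench, tilt under 0.10 rad, slower than 30 mm/s and 0.15 rad/s; righted figure in the robot-side half, the other in the far half, both on the floor, tilt under 0.15 rad, untouched by the robot (all of step 2); the arm keeps its last pose, push and grip.
It fails at once if the figure that already stood in the tray topples (angle between twin's own z axis and vertical above 0.6 rad).
It fails at once if the tray is tilted by more than 0.3 rad (angle between tray's own z axis and vertical above 0.3 rad).
It fails at once if a bystander on the bench is pushed more than 40 mm from its place (distance of any of blank, wheel, glue, jar, mallet, driver, star from where it was at the start of the episode above 0.04 m).
It also fails if it takes over 64 s, if anything falls off the work surface, if the arm or the gripper's body presses on something with over 40 N, if the wrist force passes 120 N, or if a joint passes its speed limit or range.

## Working session

There is one attempt and no reset: what is moved stays moved. The work goes in short steps, Python scripts to look and compute and a shell command to move; the robot and the scene stay as the last step left them, time stands still between calls to the robot, and variables do not carry over. Pictures are saved under pics/ and viewed, at most 10 in all, crops included, and the job is handed in when it is done.

```bash
mkdir -p pics; ls; python3 - <<'E'
from workcell import ctrl
import cv2
for n in("scene","top"):
    cv2.imwrite(f"pics/{n}0.png",ctrl.camera(n)[:,:,::-1]); print(n,ctrl.calibration(n))
print(ctrl.get_state())
E
```

```text
pics
scene {'fx': 534.456911267807, 'fy': 534.456911267807, 'cx': 276.87731547277457, 'cy': 211.2987796233852, 'rvec': array([ 1.51819438,  2.31941322, -0.67265532]), 'tvec': array([ 0.23670115, -0.39910589,  2.00115202])}
top {'fx': 546.566655131914, 'fy': 546.566655131914, 'cx': 281.6868168316441, 'cy': 203.24304291349313, 'rvec': array([ 2.14997104, -2.20080177,  0.13109224]), 'tvec': array([0.00637419, 0.59068497, 1.91959403])}
{'time_s': 0.1, 'joints': array([-7.44851339e+01,  7.23930062e+00, -2.32044329e+00,  8.05229662e+01,
       -1.51155463e-03,  8.99997653e+01]), 'qd': array([ 0.0155682 , -0.12237525,  0.14872903, -0.10158358,  0.12703078,
       -0.0786111 ]), 'effort': array([-4.65403318e-04, -4.36903274e+01,  3.53605556e+01,  1.36662985e-02,
        4.88987087e-05, -2.00475199e-05]), 'ee_pos': array([ 0.14032787, -0.50552573,  0.23059412]), 'tool_rot': array([-1.79917290e+02,  1.51121432e-03,  1.55151029e+01]), 'contact_force': array([0.24340118, 0.7461237 , 0.47344303]), 'torque': array([-0.02520804,  0.00210538, -0.0280186 ]), 'finger_force': 0.0, 'opening': 0.0859488598672933}
```

View pics/top0.png

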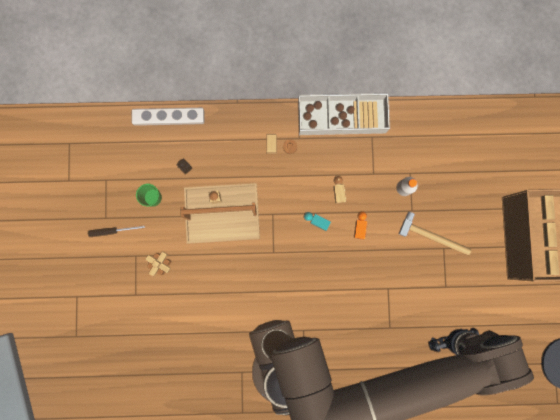

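View pics/scene0.png

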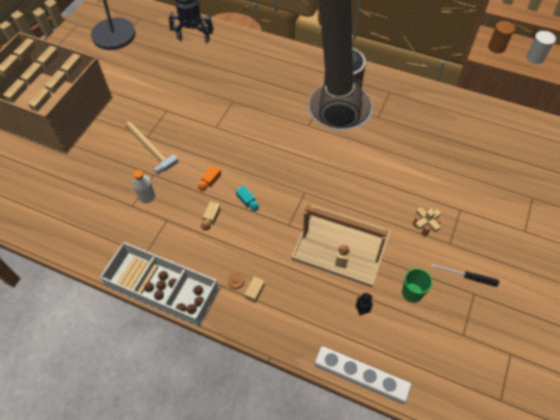

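Top view: the fallen toy has its body at about (340,190) and its head at (339,180), to the right of the tray. The tray is centred near (221,212), with the twin at (215,197). I'll zoom in to measure.

```bash
cat > h.py <<'E'
import numpy as np,cv2
from workcell import ctrl
def cal(n):
    c=ctrl.calibration(n); K=np.array([[c['fx'],0,c['cx']],[0,c['fy'],c['cy']],[0,0,1]]); return K,cv2.Rodrigues(c['rvec'])[0],c['tvec']
def ray(n,uv,z):
    K,R,t=cal(n); C=-R.T@t; d=R.T@np.linalg.inv(K)@np.array([uv[0],uv[1],1.]); return (C+d*(z-C[2])/d[2])
def proj(n,p):
    K,R,t=cal(n); q=K@(R@np.array(p,float)+t); return q[:2]/q[2]
def crop(img,x0,y0,w,h,s):
    return cv2.resize(img[y0:y0+h,x0:x0+w],None,fx=s,fy=s,interpolation=cv2.INTER_CUBIC)
E
python3 - <<'E'
from h import *
t=cv2.imread('pics/top0.png');s=cv2.imread('pics/scene0.png')
a=crop(t,175,175,100,75,4);b=crop(t,300,170,100,75,4);c=crop(s,285,200,110,83,4)[:300,:400];d=crop(s,185,155,100,75,4)
cv2.imwrite('pics/c1.png',np.vstack([np.hstack([a,b]),np.hstack([c,d])]))
for nm,uv,z in [('head',(339,180.5),.018),('foot',(341,202),.018),('turq',(318,221),.018),('orange',(361,226),.018),('tray',(221,212),.02),('glue',(408,187),.05)]:print(nm,ray('top',uv,z).round(3))
E
```

```text
head [ 0.67  -0.217  0.018]
foot [ 0.592 -0.221  0.018]
turq [ 0.525 -0.136  0.018]
orange [ 0.504 -0.29   0.018]
tray [0.565 0.21  0.02 ]
glue [ 0.637 -0.458  0.05 ]
```

View pics/c1.png

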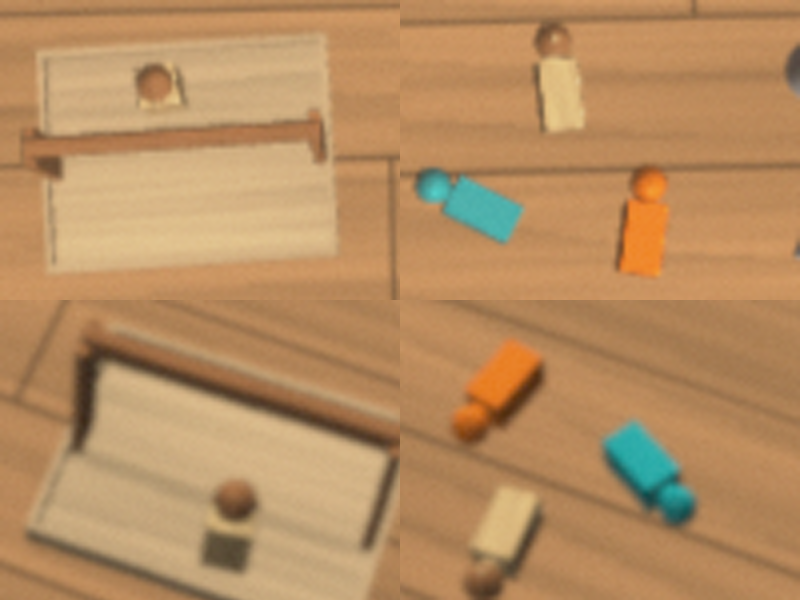

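Crop: toy head at about (338,180), its pale body around (340,194), and the tray's corners and bar are clear. The turquoise figure (318,221) and the orange one (361,226) are at least 8 cm from the head. Next I'll measure by masks.

```bash
python3 - <<'E'
from h import *
def comps(n,m,lo=15):
    k,l,st,ce=cv2.connectedComponentsWithStats(m.astype(np.uint8))
    return [(i,st[i],ce[i]) for i in range(1,k) if st[i][4]>lo],l
for n,body,head,tr in(('top',(325,175,30,35),(330,172,20,15),(178,180,90,66)),('scene',(198,198,28,35),(198,215,22,15),None)):
    im=cv2.GaussianBlur(cv2.imread(f'pics/{n}0.png'),(3,3),0); hsv=cv2.cvtColor(im,cv2.COLOR_BGR2HSV)
    x,y,w,h=body
    c=im[y:y+h,x:x+w].astype(float)
    pale=np.array([130,185,205.]) 
    print(n,'sat med',np.median(hsv[y:y+h,x:x+w,1]), 'min',hsv[y:y+h,x:x+w,1].min())
    m=np.zeros(im.shape[:2],bool); m[y:y+h,x:x+w]=(hsv[y:y+h,x:x+w,1]<115)&(hsv[y:y+h,x:x+w,2]>150)
    cs,l=comps(n,m)
    for i,st,ce in cs:
        p=np.argwhere(l==i)[:,::-1].astype(np.float32); r=cv2.minAreaRect(p); bx=cv2.boxPoints(r)
        print('body',st,ce.round(2),r, ray(n,ce,.034).round(4)); print([ray(n,b,.03).round(3)[:2].tolist() for b in bx])
    x,y,w,h=head
    m[:]=0; 
    m[y:y+h,x:x+w]=(hsv[y:y+h,x:x+w,2]<150)
    for i,st,ce in comps(n,m,8)[0]: print('head',st,ce.round(2),ray(n,ce,.018).round(4))
    if tr:
        x,y,w,h=tr
        m[:]=0;m[y:y+h,x:x+w]=(hsv[y:y+h,x:x+w,1]<120)
        p=np.argwhere(cv2.morphologyEx(m.astype(np.uint8),cv2.MORPH_OPEN,np.ones((3,3))))[:,::-1].astype(np.float32)
        r=cv2.minAreaRect(p);b=cv2.boxPoints(r);print('tray',r);W=np.array([ray(n,q,.022) for q in b]);print(W.round(3),W.mean(0).round(4),[np.linalg.norm(W[i]-W[i-1]).round(3) for i in range(4)])
K,R,t=cal('top')
# bar ends/top face z .162 (picked from crop)
L=ray('top',(175+28/4,175+140/4),.162);Rr=ray('top',(175+318/4,175+123/4),.162);print('bar',L,Rr,(L+Rr)/2,np.degrees(np.arctan2(-(L-Rr)[0],(L-Rr)[1])),np.linalg.norm(L-Rr))
h=ray('top',(175+156/4-.4,175+84/4-.4),.0875);print('twin',h)
L=ray('scene',(285+92/4,200+35/4),.162);Rr=ray('scene',(285+393/4,200+143/4),.162);print(L,Rr,(L+Rr)/2)
E
```

```text
top sat med 131.0 min 104
body [335 184  11  19 167] [339.79 193.17] ((339.8170471191406, 192.85365295410156), (18.00033950805664, 9.386680603027344), 83.6598129272461) [ 0.6219 -0.2159  0.034 ]
[[0.654, -0.197], [0.657, -0.231], [0.593, -0.236], [0.59, -0.202]]
head [334 175   6   7  27] [336.15 177.44] [ 0.6813 -0.2068  0.018 ]
tray ((221.30352783203125, 212.85604858398438), (57.13850784301758, 74.23016357421875), 86.42366790771484)
[[0.659 0.347 0.022]
 [0.67  0.081 0.022]
 [0.465 0.072 0.022]
 [0.455 0.335 0.022]] [0.5625 0.2087 0.022 ] [np.float64(0.205), np.float64(0.266), np.float64(0.205), np.float64(0.263)]
scene sat med 129.0 min 105
body [203 202  17  18 177] [210.76 210.74] ((210.57960510253906, 210.7706756591797), (10.2155122756958, 18.834850311279297), 28.610462188720703) [ 0.6249 -0.2153  0.034 ]
[[0.654, -0.234], [0.587, -0.236], [0.592, -0.201], [0.659, -0.199]]
head [201 215  18  15 113] [209.35 223.25] [ 0.6607 -0.2039  0.018 ]
bar [0.56193509 0.32569518 0.162     ] [0.57064905 0.08540302 0.162     ] [0.56629207 0.2055491  0.162     ] 2.0768668559734538 0.24045011358227836
twin [0.61668135 0.22865278 0.0875    ]
[0.57021943 0.09533989 0.162     ] [0.56962471 0.32555595 0.162     ] [0.56992207 0.21044792 0.162     ]
```

Both views agree. The toy's body centre is near (0.623,-0.216), its head near (0.672,-0.2135), and its yaw about 3.5°. The measured body is about 65x35 mm, which matches. The tray is near (0.564,0.208) with yaw about 2.3°, measuring 205x265 mm. Moving now.

```bash
python3 -m jog '{"gripper":[85,85,85,85,85,85,85,85,85,85,85,85],"dp":[[0,0,0],[0,0,0],[0.5,-0.25,0],[0.95,-0.45,0],[0.95,-0.45,0],[0.95,-0.45,0],[0.95,-0.45,0],[0.95,-0.45,0],[0.95,-0.45,0],[0.95,-0.45,0],[0.95,-0.45,0],[0.95,-0.45,0]],"spin":[1,1,0,0,0,0,0,0,0,0,0,0]}' 20
python3 -m jog '{"gripper":[70,70,70,70,70,70,70,70,70,70,70,70],"dp":[[0.95,-0.45,0],[0.95,-0.45,0],[0.95,-0.45,0],[0.95,-0.45,0],[0.95,-0.45,0],[0.95,-0.45,0],[0.95,-0.45,0],[0.95,-0.45,0],[0.5,-0.3,0.5],[0,0,1],[0,0,1],[0,0,0]],"spin":[0,0,0,0,0,0,0,0,0,0,0,0]}'
```

```text
time_s: 1.1
ee_pos: [0.4046, -0.3593, 0.2309]
tool_rot: [-180.0, 0.0, 3.5]
contact_force: [0.7, -0.6, -0.1]
opening: 0.0853
finger_force: 0.0
time_s: 2.1
ee_pos: [0.6354, -0.2272, 0.1477]
tool_rot: [-179.7, 0.7, 3.6]
contact_force: [-1.6, -0.0, -1.6]
opening: 0.07
finger_force: 0.0
```

```bash
python3 -m jog '{"gripper":[70,70,70,70,70,70],"dp":[[0.6,-0.2,0.2],[0.65,-0.2,0.8],[0,0,0.8],[0,0,0.6],[0,0,0.3],[0,0,0]],"spin":[0,0,0,0,0,0]}'
python3 - <<'E'
from h import *
t=ctrl.camera('top')[:,:,::-1];s=ctrl.camera('scene')[:,:,::-1]
cv2.imwrite('pics/c2.png',np.hstack([crop(t,300,150,80,80,5),crop(s,170,170,80,80,5)]))
p=ctrl.get_state()['ee_pos'];print(p)
for n in('top','scene'):print(proj(n,p),proj(n,[.672,-.2135,.018]))
E
```

```text
time_s: 2.6
ee_pos: [0.674, -0.2145, 0.0733]
tool_rot: [-179.9, 0.2, 3.5]
contact_force: [-0.7, -0.7, -0.4]
opening: 0.0699
finger_force: 0.0
[ 0.67553451 -0.21495385  0.07646764]
[340.43111457 176.50614706] [338.09210596 179.95432298]
[201.69564243 216.26165114] [205.05243766 225.02471124]
```

View pics/c2.png

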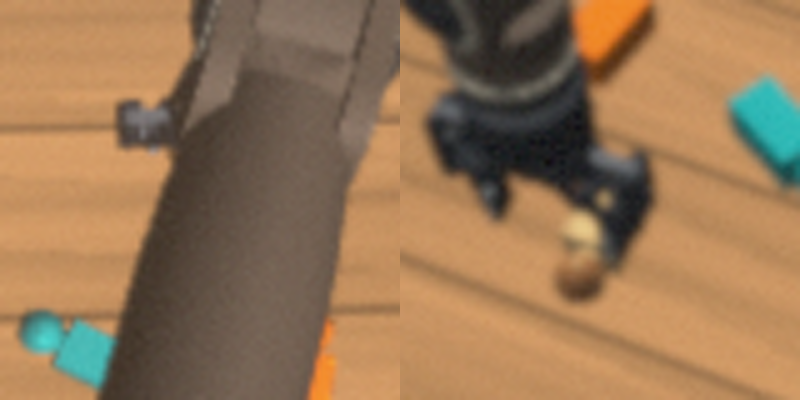

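The scene crop shows the toy's head at about (206,224), against a predicted (205,225), with the fingers straddling it. Next I'll lower and close gently on the head.

```bash
python3 -m jog '{"gripper":[70,70,70,70,70,30,30,30,30,30,30,30],"dp":[[-0.05,0,0.7],[0,0,0.7],[0,0,0.6],[0,0,0.3],[0,0,0],[0,0,0],[0,0,0],[0,0,0],[0,0,0],[0,0,0],[0,0,0],[0,0,0]],"spin":[0,0,0,0,0,0,0,0,0,0,0,0]}' 20
```

```text
time_s: 3.7
ee_pos: [0.6756, -0.2149, 0.0078]
tool_rot: [179.9, -0.2, 3.5]
contact_force: [2.5, 0.2, 5.8]
opening: 0.0314
finger_force: 19.8
```

```bash
python3 -m jog '{"gripper":[28,28,28,28,28,28,28,28,28,28,28,28],"dp":[[-0.15,0,-0.45],[-0.22,0,-0.45],[-0.3,0,-0.37],[-0.35,0,-0.35],[-0.43,0,-0.25],[-0.43,0,-0.2],[-0.37,0,-0.1],[-0.35,0,-0.05],[-0.37,0,0],[-0.35,0,0],[0,0,0],[0,0,0]],"spin":[0,0,0,0,0,0,0,0,0,0,0,0]}' 20
python3 - <<'E'
from h import *
s=ctrl.camera('scene')[:,:,::-1]
p=ctrl.get_state()['ee_pos'];u,v=proj('scene',p).astype(int);print(p,u,v)
cv2.imwrite('pics/c3.png',crop(s,u-50,v-40,100,90,6))
E
```

```text
time_s: 4.7
ee_pos: [0.574, -0.2207, 0.0728]
tool_rot: [-180.0, 0.0, 3.5]
contact_force: [0.5, -0.2, -1.1]
opening: 0.0316
finger_force: 20.0
[ 0.57460339 -0.22074872  0.07281955] 215 191
```

View pics/c3.png

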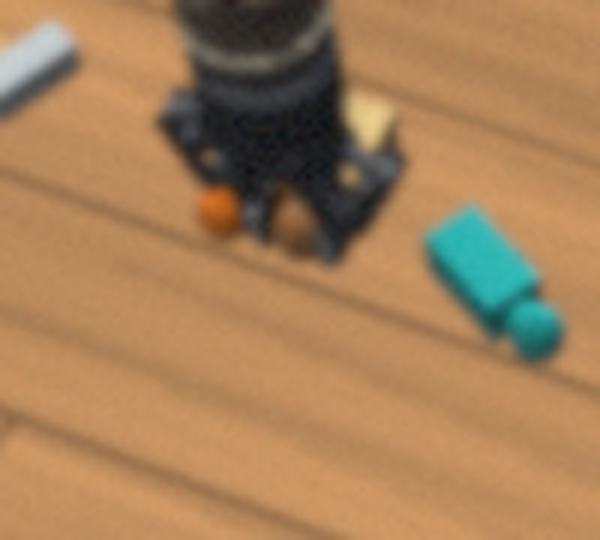

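The head at crop (293,220) is held, but the body still points level towards the robot (crop 370,120), so pad friction stops it swinging. The head is now about 83 mm up, so I'll ease the fingers until gravity swings it down.

```bash
for g in 1; do python3 -m jog '{"gripper":[31.4,31.4],"dp":[[0,0,0],[0,0,0]],"spin":[0,0]}' 20; python3 -m jog '{"gripper":[31.7,31.7],"dp":[[0,0,0],[0,0,0]],"spin":[0,0]}' 20;  done
```

```text
time_s: 4.92
ee_pos: [0.5751, -0.2206, 0.0727]
tool_rot: [-180.0, -0.0, 3.5]
contact_force: [0.3, 0.0, -1.4]
opening: 0.0318
finger_force: 19.4
time_s: 5.08
ee_pos: [0.575, -0.2206, 0.0726]
tool_rot: [-180.0, 0.0, 3.5]
contact_force: [-0.0, 0.2, -0.3]
opening: 0.0321
finger_force: 14.0
```

```bash
python3 -m jog '{"gripper":[32,32],"dp":[[0,0,0],[0,0,0]],"spin":[0,0]}' 20; python3 -m jog '{"gripper":[32.2,32.2],"dp":[[0,0,0],[0,0,0]],"spin":[0,0]}' 20
cat > mask.py <<'E'
from h import *
import sys
s=ctrl.camera('scene')[:,:,::-1].copy();cv2.imwrite(f'pics/{sys.argv[1]}.png',s)
hsv=cv2.cvtColor(s,cv2.COLOR_BGR2HSV);p=ctrl.get_state()['ee_pos'];u,v=proj('scene',p).astype(int)
m=np.zeros(s.shape[:2],np.uint8);sl=np.s_[v-35:v+35,u-30:u+35];m[sl]=(hsv[sl][...,1]<120)&(hsv[sl][...,2]>140)
k,l,st,ce=cv2.connectedComponentsWithStats(m);print(u,v,[(st[i].tolist(),ce[i].round(1).tolist()) for i in range(1,k) if st[i][4]>5])
E
python3 mask.py s1
```

```text
time_s: 5.25
ee_pos: [0.5748, -0.2206, 0.0728]
tool_rot: [-180.0, 0.0, 3.5]
contact_force: [-0.1, 0.2, -0.2]
opening: 0.0319
finger_force: 9.2
time_s: 5.42
ee_pos: [0.5746, -0.2207, 0.0729]
tool_rot: [-180.0, 0.0, 3.5]
contact_force: [-0.1, 0.1, -1.2]
opening: 0.0323
finger_force: 6.3
215 191 [([191, 165, 4, 5, 7], [192.1, 167.0]), ([225, 174, 8, 3, 10], [227.9, 175.6]), ([234, 184, 16, 25, 76], [240.8, 190.7])]
```

```bash
python3 -m jog '{"gripper":[32.3,32.3],"dp":[[0,0,0],[0,0,0]],"spin":[0,0]}' 20; python3 -m jog '{"gripper":[32.4,32.4,32.4],"dp":[[0,0,0],[0,0,0],[0,0,0]],"spin":[0,0,0]}' 20
python3 mask.py s2; python3 - <<'E'
from h import *
cv2.imwrite('pics/c4.png',np.hstack([crop(cv2.imread('pics/s1.png'),180,150,70,70,5),crop(cv2.imread('pics/s2.png'),180,150,70,70,5)]))
E
```

```text
time_s: 5.63
ee_pos: [0.575, -0.2207, 0.0734]
tool_rot: [180.0, -0.1, 3.5]
contact_force: [0.4, 0.7, 1.7]
opening: 0.0322
finger_force: 5.1
time_s: 5.88
ee_pos: [0.5749, -0.2207, 0.0732]
tool_rot: [180.0, -0.0, 3.5]
contact_force: [-1.4, 1.1, 2.7]
opening: 0.0325
finger_force: 4.0
215 191 [([194, 156, 2, 5, 6], [194.7, 157.8]), ([191, 165, 4, 5, 7], [192.3, 166.6]), ([224, 173, 6, 4, 8], [226.2, 175.1]), ([234, 184, 16, 24, 75], [241.1, 190.8])]
```

View pics/c4.png

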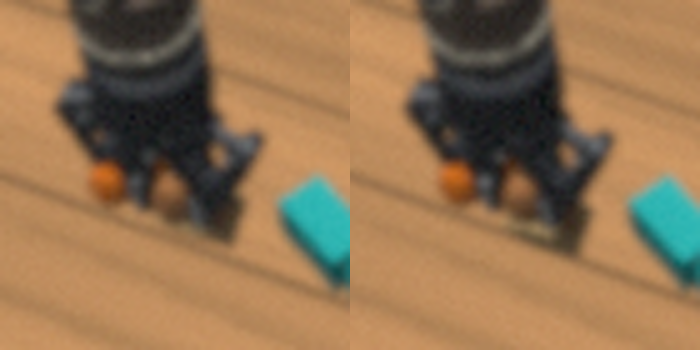

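At 4 N the body has swung down out of sight, with only a pale strip showing under the head (right crop 530,230). I'll raise it to hang freely and check.

```bash
python3 -m jog '{"gripper":[32.4,32.4,32.4,32.4,32.4,32.4,32.4,32.2,32.0,31.8,31.6,31.6],"dp":[[0,0,-0.3],[0,0,-0.5],[0,0,-0.6],[0,0,-0.4],[0,0,-0.2],[0,0,0],[0,0,0],[0,0,0],[0,0,0],[0,0,0],[0,0,0],[0,0,0]],"spin":[0,0,0,0,0,0,0,0,0,0,0,0]}' 20
python3 mask.py s3; python3 - <<'E'
from h import *
cv2.imwrite('pics/c5.png',crop(cv2.imread('pics/s3.png'),170,130,90,90,6))
E
```

```text
time_s: 6.93
ee_pos: [0.5745, -0.2206, 0.1325]
tool_rot: [-180.0, 0.0, 3.5]
contact_force: [0.2, -1.1, -0.5]
opening: 0.0318
finger_force: 12.2
212 180 [([209, 183, 9, 4, 25], [212.7, 184.7]), ([234, 184, 13, 25, 64], [239.9, 191.0])]
```

View pics/c5.png

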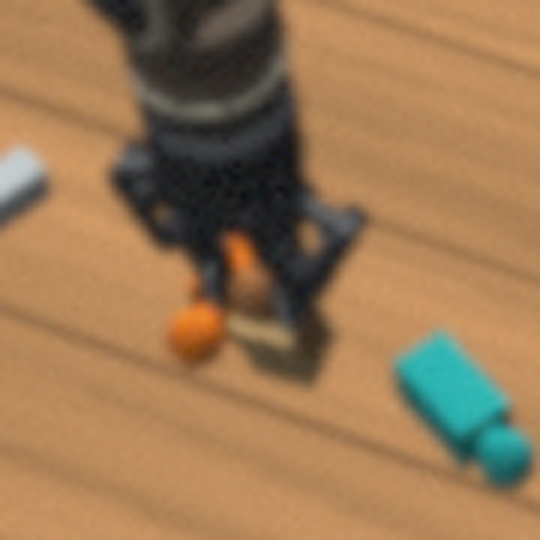

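The toy hangs upright: head at crop (248,290), shoulder strip at (262,335), and a dark front face below, like the twin. Carrying it to the tray's near half now.

```bash
python3 -m jog '{"gripper":[31.6,31.6,31.6,31.6,31.6,31.6,31.6,31.6,31.6,31.6,31.6,31.6],"dp":[[0,-0.2,-0.2],[-0.1,-0.4,-0.3],[-0.15,-0.6,0],[-0.15,-0.6,0],[-0.15,-0.6,0],[-0.15,-0.6,0],[-0.15,-0.6,0],[-0.15,-0.6,0],[-0.15,-0.6,0],[-0.15,-0.6,0],[-0.15,-0.6,0],[-0.1,-0.6,0]],"spin":[0,0,0,0,0,0,0,0,0,0,0,0]}' 20
python3 -m jog '{"gripper":[31.6,31.6,31.6,31.6,31.6,31.6,31.6,31.6,31.6,31.6,31.6,31.6],"dp":[[0,-0.6,0],[0,-0.6,0],[0,-0.6,0],[0,-0.6,0],[0,-0.6,0],[0,-0.6,0],[0,-0.6,0],[0,-0.6,0],[0,-0.6,0],[0,-0.6,0],[0,-0.5,0],[0,-0.4,0]],"spin":[0,0,0,0,0,0,0,0,0,0,0,0]}' 20
python3 -m jog '{"gripper":[31.6,31.6,31.6,31.6],"dp":[[0,-0.4,0],[0,-0.2,0],[0,0,0],[0,0,0]],"spin":[0,0,0,0]}' 20
python3 - <<'E'
from h import *
s=ctrl.camera('scene')[:,:,::-1]; t=ctrl.camera('top')[:,:,::-1]
p=ctrl.get_state()['ee_pos'];print(p)
cv2.imwrite('pics/c6.png',np.hstack([crop(s,290,190,100,100,4),crop(t,175,160,100,100,4)]))
E
```

```text
time_s: 7.98
ee_pos: [0.5153, -0.0243, 0.1492]
tool_rot: [-180.0, -0.1, 3.5]
contact_force: [0.1, -0.2, -1.5]
opening: 0.032
finger_force: 12.2
time_s: 8.98
ee_pos: [0.5052, 0.1054, 0.1519]
tool_rot: [-176.6, 0.0, 9.9]
contact_force: [-0.1, -0.7, -0.9]
opening: 0.0321
finger_force: 12.2
time_s: 9.32
ee_pos: [0.5038, 0.1134, 0.153]
tool_rot: [-176.2, 0.0, 10.6]
contact_force: [-1.0, -0.3, -1.7]
opening: 0.0319
finger_force: 12.2
[0.5037554  0.11322626 0.15289857]
```

View pics/c6.png

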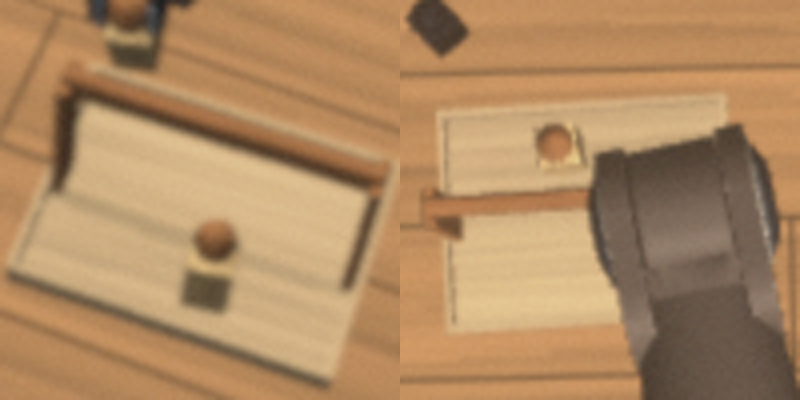

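The toy hangs upright in the scene view (crop 128,35), but the arm stopped short. Checking the joints.

```bash
python3 - <<'E'
from h import *
s=ctrl.get_state();print({k:np.round(s[k],2) for k in('joints','qd','effort','ee_pos','tool_rot','contact_force')})
E
```

```text
{'joints': array([ 10.5 ,   6.92, -12.52,  70.59,   3.79, 179.94]), 'qd': array([-0.12,  0.06,  0.06,  0.07,  0.22, -0.01]), 'effort': array([ 1.400e-01, -4.317e+01,  3.520e+01,  2.000e-02,  2.300e-01,
        0.000e+00]), 'ee_pos': array([0.5 , 0.11, 0.15]), 'tool_rot': array([-1.7621e+02,  3.0000e-02,  1.0560e+01]), 'contact_force': array([ 0.29, -0.01, -0.9 ])}
```

Joint 6 is at its limit, so yaw 3.5° is out of reach here. I'll spin to about 92° instead; that also suits the later bar grip.

```bash
python3 -m jog '{"gripper":[31.6,31.6,31.6,31.6,31.6,31.6,31.6,31.6,31.6,31.6,31.6,31.6],"dp":[[0,0,0],[0,0,0],[0,0,0],[0,0,0],[0,0,0],[0,0,0],[0,0,0],[0,0,0],[0,0,0],[0,0,0],[0,0,0],[0,0,0]],"spin":[-0.4,-0.8,-1,-1,-1,-1,-1,-1,-1,-1,-1,-1]}' 20
python3 -m jog '{"gripper":[31.6,31.6,31.6,31.6,31.6],"dp":[[0,0,0],[0,0,0],[0,0,0],[0,0,0],[0,0,0]],"spin":[-1,-0.8,-0.4,0,0]}' 20
```

```text
time_s: 10.42
ee_pos: [0.5038, 0.1131, 0.1529]
tool_rot: [-178.5, -3.5, 78.0]
contact_force: [-0.2, 0.2, -0.1]
opening: 0.0318
finger_force: 12.2
time_s: 10.83
ee_pos: [0.5038, 0.1132, 0.1529]
tool_rot: [-179.3, -3.7, 90.9]
contact_force: [0.1, 0.2, -1.6]
opening: 0.0318
finger_force: 12.2
```

```bash
python3 -m jog '{"gripper":[31.6,31.6,31.6,31.6,31.6,31.6,31.6,31.6,31.6,31.6,31.6,31.6],"dp":[[0.3,0,0],[0.6,0,0],[0.7,-0.05,0],[0.7,0,0],[0.4,0,0],[0.2,0,0],[0,0,0.3],[0,0,0.5],[0,0,0.6],[0,0,0.5],[0,0,0.3],[0,0,0]],"spin":[0,0,0,0,0,0,0,0,0,0,0,0]}' 20
```

```text
time_s: 11.83
ee_pos: [0.4975, 0.2032, 0.09]
tool_rot: [-179.0, -3.6, 90.9]
contact_force: [-3.2, 0.0, -0.6]
opening: 0.0317
finger_force: 12.6
```

```bash
python3 - <<'E'
from h import *
s=ctrl.camera('scene')[:,:,::-1]; t=ctrl.camera('top')[:,:,::-1]
p=ctrl.get_state()['ee_pos'];print(p)
cv2.imwrite('pics/c7.png',np.hstack([crop(s,290,190,100,100,4),crop(t,175,160,100,100,4)]))
E
```

```text
[0.49876095 0.20347768 0.09157514]
```

View pics/c7.png

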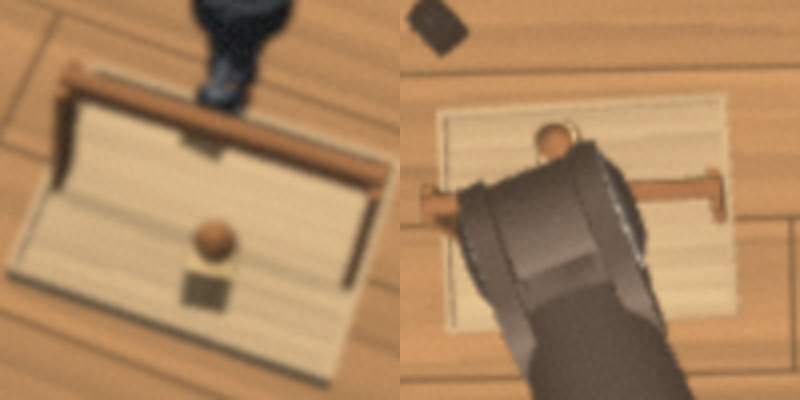

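The scene view shows the toy's body below the bar (crop 205,145) in the near half, clear of the bar and rim. Lowering in small steps.

```bash
python3 -m jog '{"gripper":[31.6,31.6,31.6,31.6],"dp":[[0,0,0.15],[0,0,0.15],[0,0,0],[0,0,0]],"spin":[0,0,0,0]}' 20
python3 -m jog '{"gripper":[31.6,31.6,31.6],"dp":[[0,0,0.1],[0,0,0],[0,0,0]],"spin":[0,0,0]}' 20
```

```text
time_s: 12.27
ee_pos: [0.4991, 0.2049, 0.0852]
tool_rot: [-179.3, -3.8, 90.9]
contact_force: [-10.2, -0.2, 9.1]
opening: 0.0315
finger_force: 13.3
time_s: 12.52
ee_pos: [0.4987, 0.205, 0.0845]
tool_rot: [-179.4, -3.8, 90.9]
contact_force: [-20.4, -4.8, 24.2]
opening: 0.0317
finger_force: 13.3
```

The force is sideways (-x) as well as up while the finger force is unchanged, so it's the finger knuckles on the bar rather than the foot on the floor. I'll back off and turn another 90° so the fingers line up along the bar.

```bash
python3 -m jog '{"gripper":[31.6,31.6,31.6,31.6,31.6,31.6,31.6,31.6,31.6,31.6,31.6,31.6],"dp":[[0,0,-0.2],[0,0,-0.4],[0,0,-0.5],[0,0,-0.4],[0,0,-0.1],[0,0,0],[0,0,0],[0,0,0],[0,0,0],[0,0,0],[0,0,0],[0,0,0]],"spin":[0,0,0,0,-0.4,-0.8,-1,-1,-1,-1,-1,-1]}' 20
python3 -m jog '{"gripper":[31.6,31.6,31.6,31.6,31.6,31.6,31.6,31.6,31.6,31.6,31.6,31.6],"dp":[[0,0,0],[0,0,0],[0,0,0],[0,0,0],[0,0,0],[0,0,0],[0,0,0],[0,0,0],[0,0,0],[0,0,0],[0,0,0],[0,0,0]],"spin":[-1,-1,-1,-1,-1,-1,-1,-0.6,-0.3,0,0,0]}' 20
python3 - <<'E'
from h import *
s=ctrl.camera('scene')[:,:,::-1]; t=ctrl.camera('top')[:,:,::-1]
p=ctrl.get_state();print(p['ee_pos'],p['tool_rot'])
cv2.imwrite('pics/c8.png',np.hstack([crop(s,290,180,100,100,4),crop(t,175,160,100,100,4)]))
E
```

```text
time_s: 13.52
ee_pos: [0.5014, 0.2019, 0.1292]
tool_rot: [177.8, -3.1, 134.5]
contact_force: [-0.4, 0.3, -0.5]
opening: 0.0318
finger_force: 12.7
time_s: 14.52
ee_pos: [0.5009, 0.202, 0.129]
tool_rot: [176.3, -0.6, -178.5]
contact_force: [0.2, -0.1, -1.0]
opening: 0.0321
finger_force: 12.7
[0.50064784 0.20208648 0.12881076] [ 176.25470031   -0.59337126 -178.44670412]
```

View pics/c8.png

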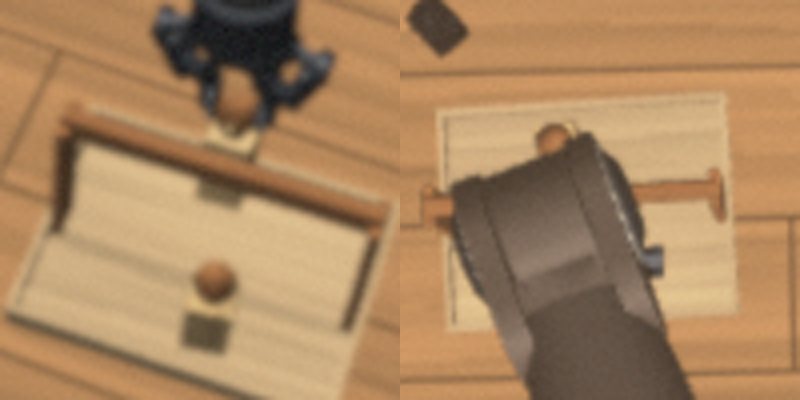

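The toy hangs upright behind the bar (head at crop 237,100), the fingers are now along the bar, and the tray and twin are undisturbed. That was my 10th picture, so everything from here is by numbers.

```bash
python3 -m jog '{"gripper":[31.6,31.6,31.6,31.6,31.6,31.6,31.6],"dp":[[0,0,0.3],[0,0,0.4],[0,0,0.4],[0,0,0.3],[0,0,0.1],[0,0,0],[0,0,0]],"spin":[0,0,0,0,0,0,0]}' 20
python3 -m jog '{"gripper":[31.6,31.6,31.6],"dp":[[0,0,0.07],[0,0,0],[0,0,0]],"spin":[0,0,0]}' 20
```

```text
time_s: 15.2
ee_pos: [0.4999, 0.2051, 0.0838]
tool_rot: [176.3, -0.6, -178.4]
contact_force: [-0.4, 0.9, -0.1]
opening: 0.0318
finger_force: 12.7
time_s: 15.45
ee_pos: [0.5001, 0.2053, 0.0821]
tool_rot: [176.2, -0.6, -178.4]
contact_force: [0.0, -0.9, 0.3]
opening: 0.0319
finger_force: 12.7
```

```bash
python3 -m jog '{"gripper":[31.6,31.6,31.6],"dp":[[0,0,0.07],[0,0,0],[0,0,0]],"spin":[0,0,0]}' 20
python3 -m jog '{"gripper":[31.6,31.6,31.6],"dp":[[0,0,0.06],[0,0,0],[0,0,0]],"spin":[0,0,0]}' 20
```

```text
time_s: 15.7
ee_pos: [0.5008, 0.2057, 0.0808]
tool_rot: [176.2, -0.5, -178.4]
contact_force: [-1.0, 0.4, 5.4]
opening: 0.032
finger_force: 13.0
time_s: 15.95
ee_pos: [0.5015, 0.2067, 0.0802]
tool_rot: [176.1, -0.4, -178.4]
contact_force: [-0.5, 1.3, 10.5]
opening: 0.0319
finger_force: 13.4
```

Foot contact at a TCP height of 0.081 m, as expected. Releasing slowly.

```bash
python3 -m jog '{"gripper":[31.9,32.1,32.3,32.4,32.5,32.6,32.7,32.8,33,33.3,33.7,34],"dp":[[0,0,0],[0,0,0],[0,0,0],[0,0,0],[0,0,0],[0,0,0],[0,0,0],[0,0,0],[0,0,0],[0,0,0],[0,0,0],[0,0,0]],"spin":[0,0,0,0,0,0,0,0,0,0,0,0]}' 20
python3 -m jog '{"gripper":[36,38,40,42,44,46,46,46,46,46,46,46],"dp":[[0,0,0],[0,0,0],[0,0,0],[0,0,0],[0,0,0],[0,0,0],[0,0,0],[0,0,-0.3],[0,0,-0.5],[0,0,-0.8],[0,0,-0.8],[0,0,-0.8]],"spin":[0,0,0,0,0,0,0,0,0,0,0,0]}' 20
```

```text
time_s: 16.95
ee_pos: [0.4996, 0.2053, 0.0775]
tool_rot: [176.3, -0.7, -178.4]
contact_force: [0.7, -0.5, 0.3]
opening: 0.0342
finger_force: 0.0
time_s: 17.95
ee_pos: [0.5008, 0.199, 0.1753]
tool_rot: [176.3, -0.6, -178.4]
contact_force: [-0.3, 0.4, 1.0]
opening: 0.0463
finger_force: 0.0
```

```bash
python3 -m jog '{"gripper":[60,60,60,60,60,60,60,60,60,60,60,60],"dp":[[0,0,-1],[0,0,-1],[0,0,-1],[0,0,-1],[0,0,-0.5],[0,0,0],[0,0,0],[0,0,0],[0,0,0],[0,0,0],[0,0,0],[0,0,0]],"spin":[0,0,0,0,1,1,1,1,1,1,1,1]}' 20
python3 -m jog '{"gripper":[60,60,60,60,60,60,60,60,60,60],"dp":[[0,0,0],[0,0,0],[0,0,0],[0,0,0],[0,0,0],[0,0,0],[0,0,0],[0,0,0],[0,0,0],[0,0,0]],"spin":[1,1,1,1,1,1,0.9,0,0,0]}' 20
python3 - <<'E'
from h import *
s=ctrl.camera('scene')[:,:,::-1].copy();cv2.imwrite('pics/s9.png',s);t=ctrl.camera('top')[:,:,::-1].copy();cv2.imwrite('pics/t9.png',t)
p=ctrl.get_state();print(p['ee_pos'],p['tool_rot'])
print('exp toy head',proj('scene',[.501,.206,.0875]).round(1),'twin',proj('scene',[.617,.2287,.0875]).round(1))
h=cv2.cvtColor(cv2.GaussianBlur(s,(3,3),0),cv2.COLOR_BGR2HSV)
x0,y0,x1,y1=320,195,375,270
print('pix V/S around expected toy')
u,v=proj('scene',[.501,.206,.0875]).round().astype(int)
for r in range(v-12,v+28,2):print(r,' '.join(f'{h[r,c,0]:2d}/{h[r,c,1]:3d}/{h[r,c,2]:3d}' for c in range(u-12,u+13,2)))
E
```

```text
time_s: 18.95
ee_pos: [0.5026, 0.1903, 0.3092]
tool_rot: [177.9, -3.2, 133.3]
contact_force: [0.7, -0.2, -0.8]
opening: 0.0601
finger_force: 0.0
time_s: 19.78
ee_pos: [0.5027, 0.1904, 0.3087]
tool_rot: [-179.5, -3.8, 92.3]
contact_force: [-0.2, 0.4, -0.3]
opening: 0.0596
finger_force: 0.0
[0.50267885 0.19042603 0.30854778] [-179.44496953   -3.7541236    92.23770059]
exp toy head [349.  216.2] twin [343.  249.5]
pix V/S around expected toy
204 15/129/166 15/130/169 15/130/175 15/130/183 15/130/186 15/130/186 15/128/183 15/129/180 14/129/176 15/129/174 15/130/175 15/130/177 15/130/179
206 15/130/179 14/130/175 15/130/169 14/128/167 14/129/170 15/131/177 15/129/184 15/129/188 15/128/187 15/128/183 15/130/178 15/130/175 15/129/174
208 15/129/180 15/130/181 15/129/182 15/129/180 15/129/174 15/131/168 15/131/166 14/130/171 15/131/179 15/129/184 15/130/187 14/129/186 15/131/183
210 15/129/178 15/130/177 15/129/180 15/128/181 15/130/181 15/130/182 15/128/179 15/130/173 14/130/167 15/128/167 14/129/172 15/130/179 15/130/185
212 15/123/190 15/126/188 15/128/187 15/129/184 15/130/181 15/130/180
[... 1582 characters left out ...]
09 18/ 95/175 18/ 99/121 18/101/ 93 18/ 98/ 86 18/ 99/ 90 18/ 97/108 18/ 96/149 18/ 93/205 18/ 91/218 18/ 92/217
236 18/ 92/216 18/ 93/216 18/ 91/215 17/ 93/203 17/ 95/153 18/100/112 18/ 96/119 18/ 94/144 17/ 95/177 18/ 94/199 18/ 93/212 18/ 93/216 18/ 93/217
238 18/ 93/215 18/ 93/215 18/ 93/216 17/ 93/214 17/ 94/193 18/ 94/176 18/ 92/193 18/ 92/205 18/ 94/212 17/ 93/215 18/ 93/215 18/ 94/215 18/ 93/215
240 18/ 93/213 18/ 93/214 18/ 91/215 18/ 92/216 18/ 93/214 18/ 93/212 18/ 93/215 18/ 92/216 18/ 92/216 17/ 92/217 18/ 93/216 18/ 93/215 18/ 93/216
242 18/ 95/209 18/ 93/211 18/ 93/212 17/ 93/214 18/ 94/215 18/ 93/216 18/ 92/216 18/ 92/216 18/ 93/215 18/ 94/215 18/ 91/216 18/ 92/216 18/ 92/217
```

The toy's head is at (350,217), against an expected (349,216), with its body dark below the bar, so it is standing. Next I'll check the tray's shift and measure the bar.

```bash
python3 - <<'E'
from h import *
a=cv2.cvtColor(cv2.imread('pics/scene0.png'),cv2.COLOR_BGR2GRAY).astype(np.float32);b=cv2.cvtColor(cv2.imread('pics/s9.png'),cv2.COLOR_BGR2GRAY).astype(np.float32)
for nm,(x,y,w,h) in dict(leftpost=(292,205,30,50),rightpost=(362,230,28,45),farrim=(295,242,85,42)).items():
    print(nm,cv2.phaseCorrelate(a[y:y+h,x:x+w],b[y:y+h,x:x+w],cv2.createHanningWindow((w,h),cv2.CV_32F)))
# bar in both views: brown dark-saturated pixels near predicted bar
for n,f in(('scene','s9'),('top','top0')):
    im=cv2.cvtColor(cv2.GaussianBlur(cv2.imread(f'pics/{f}.png'),(3,3),0),cv2.COLOR_BGR2HSV)
    for zt in(.15,):
        P=[]
        for y in np.r_[.12:.175:.005,.24:.30:.005] if n=='scene' else np.r_[.11:.31:.01]:
            # sample along world x across bar at z .162 (top face); find brown (sat>136) run
            xs=np.arange(.52,.62,.001);uv=np.array([proj(n,[x,y,.162]) for x in xs]).astype(np.float32)
            S=cv2.remap(im[...,1].astype(np.float32),uv[:,0],uv[:,1],cv2.INTER_LINEAR).ravel();V=cv2.remap(im[...,2].astype(np.float32),uv[:,0],uv[:,1],cv2.INTER_LINEAR).ravel()
            k=(S>125)&(V<172); 
            if k.any(): P.append((round(y,3),xs[k].min().round(3),xs[k].max().round(3),int(k.sum())))
        print(n,P)
E
```

```text
leftpost ((-0.27543935233880035, 0.5367515820813757), 0.9099614435831705)
rightpost ((-0.06159507408300158, 0.9381316638060433), 0.9351817851596408)
farrim ((-0.09334849044363835, 0.7814412324448057), 0.9776036787621769)
scene [(np.float64(0.12), np.float64(0.52), np.float64(0.581), 24), (np.float64(0.125), np.float64(0.52), np.float64(0.581), 24), (np.float64(0.13), np.float64(0.52), np.float64(0.58), 22), (np.float64(0.135), np.float64(0.52), np.float64(0.58), 23), (np.float64(0.14), np.float64(0.52), np.float64(0.58), 23), (np.float64(0.145), np.float64(0.52), np.float64(0.58), 23), (np.float64(0.15), np.float64(0.52), np.float64(0.579), 23), (np.float64(0.155), np.float64(0.52), np.float64(0.579), 23), (np.float64(0.16), np.float64(0.52), np.float64(0.579), 23), (np.float64(0.165), np.float64(0.52), np.float64(0.578), 23), (np.float64(0.17), np.float64(0.52), np.float64(0.578), 23), (np.float64(0.24), np.float64(0.52), np.float64(0.579), 27), (np.float64(0.245), np.float64(0.52), np.float64(0.577), 25), (np.float64(0.25), np.float64(0.52), np.float64(0.576), 24), (np.float64(0.25
[... 245 characters left out ...]
75), np.float64(0.52), np.float64(0.574), 23), (np.float64(0.28), np.float64(0.52), np.float64(0.574), 23), (np.float64(0.285), np.float64(0.52), np.float64(0.574), 23), (np.float64(0.29), np.float64(0.52), np.float64(0.573), 23), (np.float64(0.295), np.float64(0.52), np.float64(0.572), 22)]Traceback (most recent call last):
  File "<stdin>", line 12, in <module>
  File "h.py", line 8, in proj
    K,R,t=cal(n); q=K@(R@np.array(p,float)+t); return q[:2]/q[2]
          ~~~^^^
  File "h.py", line 4, in cal
    c=ctrl.calibration(n); K=np.array([[c['fx'],0,c['cx']],[0,c['fy'],c['cy']],[0,0,1]]); return K,cv2.Rodrigues(c['rvec'])[0],c['tvec']
ValueError: time passes only in moves, steps and waits
```

The tray moved only about 2.5 mm, so the bar middle is at about (0.567,0.208) with yaw 2.2°. Moving over it.

```bash
python3 -m jog '{"gripper":[60,60,60,60,60,60,60,60,60,60,60],"dp":[[0.05,0.4,0],[0.1,0.7,0],[0,0.7,0],[0,0.34,0],[0,0,0.5],[0,0,1],[0,0,1],[0,0,0.8],[0,0,0.4],[0,0,0],[0,0,0]],"spin":[0,0,0,0,0,0,0,0,0,0,0]}' 20
python3 - <<'E'
from h import *
p=ctrl.get_state();print(p['ee_pos'],p['tool_rot'])
s=cv2.GaussianBlur(ctrl.camera('scene')[:,:,::-1],(3,3),0);cv2.imwrite('pics/s10.png',s)
h=cv2.cvtColor(s,cv2.COLOR_BGR2HSV);print(proj('scene',p['ee_pos']).round(1))
K,R,t=cal('scene');print('cam',-R.T@t)
E
```

```text
time_s: 20.8
ee_pos: [0.5649, 0.2045, 0.197]
tool_rot: [-179.4, -3.7, 92.2]
contact_force: [0.1, -0.2, 0.9]
opening: 0.0598
finger_force: 0.0
[0.56492388 0.20452894 0.19698389] [-179.356269     -3.73173008   92.19484021]
[344.8 213.6]
cam [1.36267239 0.36559567 1.49311289]
```

```bash
python3 - <<'E'
from h import *
h=cv2.cvtColor(cv2.imread('pics/s9.png'),cv2.COLOR_BGR2HSV)
for c in(325,331,337,366,372,378):
    u0,v0=proj('scene',[.567,.21,.162])
    v=round(v0+(c-u0)*.36); r=range(v-10,v+11); V=h[v-10:v+11,c,2].astype(int);S=h[v-10:v+11,c,1].astype(int)
    print(c,v-10,list(zip(S.tolist(),V.tolist())))
for uv in((337,215.7),(337,220),):print(uv,ray('scene',uv,.162).round(4))
print(ray('scene',(337,223.6),.138).round(4))
E
```

```text
325 204 [(129, 176), (130, 177), (132, 178), (134, 183), (127, 193), (118, 197), (108, 191), (102, 180), (116, 163), (137, 162), (145, 164), (145, 151), (150, 121), (140, 93), (120, 89), (106, 115), (94, 163), (93, 200), (91, 216), (90, 218), (93, 216)]
331 206 [(129, 178), (129, 176), (133, 178), (129, 184), (125, 192), (116, 198), (107, 190), (108, 174), (122, 161), (138, 163), (144, 165), (143, 152), (139, 123), (142, 95), (132, 89), (106, 120), (95, 169), (95, 204), (93, 217), (92, 219), (92, 216)]
337 208 [(129, 180), (128, 177), (129, 176), (127, 183), (127, 189), (118, 196), (104, 193), (108, 173), (123, 162), (141, 166), (150, 162), (150, 148), (149, 118), (143, 93), (123, 89), (100, 125), (95, 174), (95, 205), (91, 218), (90, 220), (91, 218)]
366 219 [(130, 185), (125, 189), (124, 195), (114, 199), (104, 197), (104, 187), (119, 170), (137, 166), (148, 164), (143, 150), (142, 122), (138, 96), (132, 87), (114, 110), (98, 161), (94, 201), (93, 215), (91, 218), (91, 219), (90, 217), (93, 214)]
372 221 [(131, 185), (129, 190), (124, 195), (118, 199), (103, 198), (103, 184), (120, 168), (137, 167), (141, 164), (148, 145), (149, 120), (143, 96), (122, 88), (112, 112), (97, 161), (91, 201), (93, 215), (90, 219), (91, 218), (93, 216), (96, 213)]
378 223 [(130, 184), (127, 189), (126, 192), (115, 197), (103, 199), (105, 185), (122, 169), (140, 168), (145, 163), (146, 145), (142, 120), (146, 91), (138, 87), (114, 110), (99, 157), (96, 200), (93, 214), (91, 218), (91, 218), (95, 214), (92, 214)]
(337, 215.7) [0.559  0.1818 0.162 ]
(337, 220) [0.5727 0.1869 0.162 ]
[0.57  0.188 0.138]
```

The bar's edges give faces at x≈0.558 and 0.571, so its centre is at about 0.565, and the TCP is at 0.565. Lowering and gripping.

```bash
python3 -m jog '{"gripper":[60,60,60,60,60,60],"dp":[[0,0,0.4],[0,0,0.7],[0,0,0.6],[0,0,0.35],[0,0,0.1],[0,0,0]],"spin":[0,0,0,0,0,0]}' 20
python3 -m jog '{"gripper":[45,35,30,26,23,21,20,19,18,17,16,15],"dp":[[0,0,0],[0,0,0],[0,0,0],[0,0,0],[0,0,0],[0,0,0],[0,0,0],[0,0,0],[0,0,0],[0,0,0],[0,0,0],[0,0,0]],"spin":[0,0,0,0,0,0,0,0,0,0,0,0]}' 60
```

```text
time_s: 21.35
ee_pos: [0.5646, 0.2088, 0.1332]
tool_rot: [-179.4, -3.7, 92.2]
contact_force: [0.2, 0.4, 0.7]
opening: 0.0596
finger_force: 0.0
time_s: 22.35
ee_pos: [0.5634, 0.2088, 0.1331]
tool_rot: [-179.3, -3.8, 92.2]
contact_force: [-4.9, -0.8, 4.0]
opening: 0.0156
finger_force: 27.7
```

```bash
python3 -m jog '{"gripper":[12,10,10,10,10,10,10,10],"dp":[[0,0,0],[0,0,0],[0,0,0],[0,0,0],[0,0,-0.05],[0,0,-0.05],[0,0,-0.1],[0,0,0]],"spin":[0,0,0,0,0,0,0,0]}' 80
python3 -m jog '{"gripper":[10,10,10,10,10,10,10,10,10,10,10,10],"dp":[[0,0,-0.1],[0,0,-0.2],[0,0,-0.3],[0,0,-0.35],[0,0,-0.4],[0,0,-0.4],[0,0,-0.4],[0,0,-0.35],[0,0,-0.3],[0,0,-0.2],[0,0,-0.1],[0,0,0]],"spin":[0,0,0,0,0,0,0,0,0,0,0,0]}' 80
```

```text
time_s: 23.02
ee_pos: [0.5646, 0.2083, 0.1386]
tool_rot: [-179.4, -3.7, 92.1]
contact_force: [0.1, 1.5, -5.4]
opening: 0.0149
finger_force: 78.0
time_s: 24.02
ee_pos: [0.566, 0.2024, 0.2324]
tool_rot: [-179.5, -3.8, 92.2]
contact_force: [0.8, -0.7, -6.2]
opening: 0.0149
finger_force: 78.1
```

```bash
python3 - <<'E'
from h import *
s=cv2.GaussianBlur(ctrl.camera('scene')[:,:,::-1],(3,3),0);cv2.imwrite('pics/s11.png',s)
p=ctrl.get_state();print(p['ee_pos'],p['tool_rot'],p['contact_force'],p['finger_force'])
h=cv2.cvtColor(s,cv2.COLOR_BGR2HSV)
m=np.zeros(s.shape[:2],np.uint8);m[170:290,270:400]=(h[170:290,270:400,1]<115)&(h[170:290,270:400,2]>140)
k,l,st,ce=cv2.connectedComponentsWithStats(m);i=1+np.argmax(st[1:,4]);print(st[i])
c=max(cv2.findContours((l==i).astype(np.uint8),0,1)[0],key=cv2.contourArea);print(cv2.approxPolyDP(cv2.convexHull(c),4,True)[:,0].tolist())
dz=p['ee_pos'][2]-.1331;dy=p['ee_pos'][1]-.2088
for nm,q in dict(c1=[.656,.334,.022],c2=[.666,.081,.022],c3=[.466,.075,.022],c4=[.456,.333,.022],twin=[.617,.2287,.0875],toy=[.501,.206,.0875]).items(): print(nm,proj('scene',np.array(q)+[0,dy,dz]).round(1))
u,v=proj('scene',np.array([.617,.2287,.0875])+[0,dy,dz]).round().astype(int)
for r in range(v-8,v+22,3):print(r,h[r,u-9:u+10:3,2].tolist())
E
```

```text
[0.56581809 0.20237001 0.23167624] [-179.43380533   -3.7519865    92.15339564] [-0.67177237  0.18992887 -6.1019042 ] 78.14545512199402
[ 289  198  105   73 4005]
[[310, 198], [393, 215], [375, 270], [289, 242]]
c1 [372.2 267.6]
c2 [288.6 239.4]
c3 [312.1 186.8]
c4 [393.1 212.3]
twin [344.  232.3]
toy [350.4 197.9]
224 [214, 215, 216, 216, 214, 216, 218]
227 [210, 210, 210, 207, 209, 216, 217]
230 [207, 200, 177, 176, 170, 202, 215]
233 [186, 160, 133, 139, 123, 172, 209]
236 [195, 181, 114, 98, 90, 161, 207]
239 [201, 214, 180, 131, 154, 181, 191]
242 [184, 140, 162, 176, 189, 200, 204]
245 [168, 102, 95, 91, 120, 192, 204]
248 [156, 98, 91, 90, 129, 200, 201]
251 [174, 129, 110, 101, 154, 202, 206]
```

Tray about 99 mm up. The load is 6.1 N, which means the tray plus both figures, and the corners match a level tray. Holding, then handing in.

```bash
for i in 1 2 3; do python3 -m jog '{"gripper":[10,10,10,10,10,10,10,10,10,10,10,10],"dp":[[0,0,0],[0,0,0],[0,0,0],[0,0,0],[0,0,0],[0,0,0],[0,0,0],[0,0,0],[0,0,0],[0,0,0],[0,0,0],[0,0,0]],"spin":[0,0,0,0,0,0,0,0,0,0,0,0]}' 80 | tr '\n' ' '; echo; done
python3 -c "
from workcell import ctrl
print(ctrl.job_done())"
```

```text
time_s: 25.07 ee_pos: [0.5657, 0.2024, 0.2317] tool_rot: [-179.4, -3.8, 92.2] contact_force: [-0.4, -0.3, -6.6] opening: 0.0145 finger_force: 78.1 
time_s: 26.07 ee_pos: [0.5657, 0.2024, 0.2316] tool_rot: [-179.4, -3.8, 92.2] contact_force: [0.0, 1.3, -6.0] opening: 0.0147 finger_force: 78.1 
time_s: 27.07 ee_pos: [0.5657, 0.2024, 0.2317] tool_rot: [-179.4, -3.8, 92.2] contact_force: [0.5, -0.0, -6.0] opening: 0.0147 finger_force: 78.2 
the job is handed in; nothing more can be done
None
```

I handed the job in at 27 s with the fallen figure placed upright in the near half and the tray held by its bar about 10 cm up, level and steady for 3 s; no verdict came back, and once it was in the air I saw the twin standing but could judge the righted figure only by the 6 N load.

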